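Swing the parts case shut and snap its lid home

TASK

Close the mint-lidded parts case: push its open lid forwards past upright until its own weight takes it, take your hand away and let it swing down by itself onto its catch. Then press on the green pad at the lid's front edge until the catch snaps and the lid is fully home, keep it pressed there with about 10 newtons for a moment to bed the seal, and let go. Be gentle with the case (never 15 newtons or more) and leave the basket, the bowl and the standing pin where they are.

Things in the scene. Friction and masses are not known exactly. Their poses are not given: they have to be found in the camera images.
- case: Fixed grey parts case, 170 mm deep (its x), 220 wide (y), 90 high, full of pins. Origin: centre of its underside, on the table. +x points from the hinge side to the front (catch) side; z up. The mint lid is hinged along its top edge at x = -85 mm. Neither case nor lid may be pushed with 15 N or more.
- lid_hinge (a point): Midpoint of the hinge line, at (-85, 0, 90) mm in the case's frame. Turns with the lid: x to the lid's front edge, y along the hinge, z out of its outer face. In it the lid is a plate x 0 to 186, y -110 to 110, z 0 to 6 mm, with a 50 mm wide tongue reaching 26 mm below the inner face at the front edge.
- lid_press (a point): Middle of the foot of the green rubber press pad (24 x 70 mm), on the lid's outer face, 170 mm from the hinge. The pad stands 4 to 14 mm proud, worn or new: not measured, so feel for it. Lid shut, this point is at (85, 0, 96) mm in the case's frame; on the catch 8 mm higher. Pressing through the catch takes 6 to 10 N, fading to 0 as it snaps; then a hard stop.
- lid (a joint): Lid angle, rad: 0 shut, 1.57 upright, stop at 1.95. Starts at 1.58 to 1.76, leaning back away from the case. Lid about 0.3 kg (0.25 to 0.33, hidden); stiff hinge (0.08 N m): it stays put near upright and falls by itself only below some 1.35 to 1.15 rad. Pushing it over takes a few newtons. The fall takes 1 to 2 s and ends on the sprung catch at about 0.05.
- basket: Bystander: loose white basket 150 x 130 x 75 mm (x, y, z), heaped with black sockets, beside the case on its +y side. Origin: centre of its underside.
- bowl: Bystander: loose green bowl, 136 mm across the rim, 60 mm high, beside the case on its -y side. Origin: centre of its underside.
- pin: Bystander: finished pin standing loose on its 32 mm black foot, 70 mm high, behind the case's hinge side, to one side of its middle. Origin: centre of its underside.

How it is judged:
On the way, in this order (a step that is already met when the one before it is completed fails the run):
1. the lid has been pushed forwards past upright (below 1.45 rad) (value of joint lid below 1.45 rad).
2. the lid has swung down by itself and rests on its catch (0.02 to 0.1 rad), untouched (value of joint lid between 0.02 and 0.1 rad and contact force between each of the fingers, the arm and case below 0.1 N), for 0.2 s.
3. the lid is snapped home (below 0.008 rad) and kept pressed with more than 7 N for 0.3 s (value of joint lid below 0.008 rad and contact force between the fingers and case above 7 N), for 0.3 s.
At the end, for the whole second after the job is handed in: The lid is snapped fully shut (below 0.008 rad, about 1.4 mm at its front edge), released, and the basket, bowl and standing pin are within 15 mm of where they began, the pin upright (value of joint lid below 0.008 rad and contact force between each of the fingers, the arm and case below 0.1 N and distance of each of basket, bowl, pin from where it was at the start of the episode below 0.015 m and angle between pin's own z axis and vertical below 0.3 rad); the robot touches nothing.
It fails at once if the case or its lid is pushed with 15 N or more (contact force between any of the fingers, the arm and case above 15 N).
It fails at once if the lid is carried down instead of falling by itself: touched while between 0.95 and 0.15 rad (value of joint lid between 0.15 and 0.95 rad and contact force between any of the fingers, the arm and case above 0.3 N).
It fails at once if a bystander is shifted by more than 15 mm or the pin is tipped (distance of any of basket, bowl, pin from where it was at the start of the episode above 0.015 m or angle between pin's own z axis and vertical above 0.3 rad).
It also fails if it takes over 69 s, if anything falls off the work surface, if the arm or the gripper's body presses on something with over 40 N, if the wrist force passes 120 N, or if a joint passes its speed limit or range.

ROBOT

A 6-joint arm with a two-finger parallel gripper is mounted at the origin on the work surface. World frame = base frame: x ahead of the robot, y to its left, z up, the work surface at z = 0. Lengths are in m, angles in rad, forces in N, time in s.
With the tool pointing down it reaches from about 0.25 to 0.725 m from the base axis. Payload 4 kg.
Tool frame: the origin (TCP) lies midway between the tips of the shut fingers; the grasp point (between the pads) lies 19 mm behind it; z points along the fingers, y is the line along which they close (so a half turn about z gives the same grasp; the last joint's range is limited). The gripper opens to 85 mm and grips with 20 to 120 N. Pads are 22 mm wide; open, the fingers measure 114 mm over their backs; the gripper's body (76 mm by 85 mm) begins 54 mm behind the grasp point. The pads swing forward as they close: fully open they stand 13 mm farther back than shut.
Start: joints at [0, 0.241, 0.005, 1.335, 0, 1.571], TCP at [0.5, -0, 0.231] pointing down, gripper open.
Joint ranges: [-2.72, 2.72], [-1.05, 1.87], [-1.09, 1.28], [-1.99, 2.15], [-1.42, 1.44], [-3.14, 3.14]. Speed limits (rad/s): [2.79, 2.79, 3.14, 3.14, 3.14, 3.14].

INTERFACE

Orientations are given as a unit quaternion [x, y, z, w].
In Python, from workcell import monitor, vision, job gives the robot as it stands.
- The arm moves only by the tool move_arm, never from a script. Its argument "moves" is a list that holds one entry, the list of rows, each a list of 5 numbers: the shift along the world's x, y, z in m, then the turn about the world's z in degrees, then the opening in per cent of the stroke, from 0 (shut) to 100 (fully open). In form: [[[x, y, z, turn, gripper], ...]]. A call has 1 to 5 rows; each row is the pose to reach, as a shift and turn from the pose commanded when the call began; what a row does not reach only later rows make up. A row lasts 1/8 s, in which the tool goes at most 62.5 mm and 10.7 degrees, less where a joint would pass 70% of its speed; a pose out of reach is approached as far as the arm can. A call with a gripper value outside its range is refused whole. The fingers move at their own pace and stop on an object; the grip force is fixed at half the most. Time passes only in rows, so rows that repeat a pose let the fingers close. It gives the time, the measured TCP pose, the force, the opening and the grip force at its end, in the units of the state.
- monitor.get_obs(): the state, without advancing time (a new reading comes with each control period).
- vision.camera(name): name is "scene" or "side" or "wrist"; returns a dict with "color" (384x512x3 uint8, red, green, blue), "camera_matrix" (3x3 intrinsics, pixels), "eye" and "attitude" of the camera in the world; the wrist camera has in their place "hand_eye" (4x4, takes a point from camera to tool coordinates, whose origin is the TCP and whose axes are the flange's). Camera axes: x right, y up, looking along -z (the intrinsics and any distortion apply to the point x, -y, -z); pixel columns grow to the right and rows downward; lengths in m; the calibration is good to about 2 mm. A picture is of the moment at which its call begins: read the wrist's pose just before it. There is no depth.
- job.job_done(): hands the job in; it is judged then, once.
The state is a dict: "clock": time; "joint_pos": joint angles; "joint_vel": joint speeds; "tau": joint torques, N m; "eef_pos": TCP position; "tool_rot": TCP orientation; "ft_force": force on the tool from outside, world axes, zero at the start; "ft_torque": the same for the moment, N m; "grip_width": finger opening in m; "grasp_force": force on a finger pad.
Only numpy, scipy, OpenCV 4.12 (cv2) and the standard library are available. Lean on these libraries where they do the work, as an engineer would, in place of code of your own. Each camera call takes 0.05 s, during which the arm holds its last target. There are 200 camera calls.

## Working session

There is one attempt and no reset: what is moved stays moved. The work goes in short steps, Python scripts to look and compute and a tool call to move; the robot and the scene stay as the last step left them, time stands still between calls to the robot, and variables do not carry over. Pictures are saved under pics/ and viewed, at most 10 in all, crops included, and the job is handed in when it is done.

Besides the shell and the picture viewer there is one more tool, called after "Request:" by a JSON object that holds its "method" and its "body", one argument or row to a line. move_arm: Moves the arm, as the interface text tells. Its arguments: {"type":"object","properties":{"moves":{"type":"array","items":{"type":"array","items":{"type":"array","items":{"type":"number"}}}}},"required":["moves"]}

```bash
mkdir -p pics
cat > h.py <<'E'
import numpy as np,cv2
from workcell import monitor,vision,job
E
python3 - <<'E'
from h import *
o=monitor.get_obs();print(o)
ims=[]
for n in("scene","side"):
    c=vision.camera(n);np.savez(n+"0.npz",**{k:np.array(v) for k,v in c.items()})
    print({k:v for k,v in c.items() if k!="color"})
    cv2.imwrite(f"pics/{n}0.png",c["color"][:,:,::-1])
E
```

```text
{'clock': 0.0, 'joint_pos': array([-2.96336215e-05,  2.41423665e-01,  3.70776655e-03,  1.33520161e+00,
        5.08537979e-06,  1.57079396e+00]), 'joint_vel': array([-0.00030653,  0.00044979, -0.00041329, -0.00065941,  0.00059938,
       -0.00032402]), 'tau': array([ 5.50268451e-04, -3.72315860e+01,  2.52406776e+01,  1.67737965e-02,
        2.29149265e-05,  1.14679995e-05]), 'eef_pos': array([ 4.99358739e-01, -1.32543951e-05,  2.30401346e-01]), 'tool_rot': array([ 0.70711603,  0.70709674, -0.00074814, -0.00075176]), 'ft_force': array([ 1.49005251, -0.02804393, -0.2514685 ]), 'ft_torque': array([ 0.02906498, -0.04091363,  0.01498348]), 'grasp_force': 0.0, 'grip_width': 0.08543692168417238}
{'camera_matrix': array([[415.95915838,   0.        , 251.79063655],
       [  0.        , 415.95915838, 199.78979198],
       [  0.        ,   0.        ,   1.        ]]), 'eye': array([ 1.19175227, -0.019497  ,  0.74984398]), 'attitude': array([0.28649594, 0.26289913, 0.6312616 , 0.67105359])}
{'camera_matrix': array([[448.39500114,   0.        , 246.15191212],
       [  0.        , 448.39500114, 194.03908014],
       [  0.        ,   0.        ,   1.        ]]), 'eye': array([ 0.38606416, -0.68533035,  0.68864308]), 'attitude': array([ 0.42433539, -0.04298532, -0.09205575,  0.89978746])}
```

View pics/scene0.png

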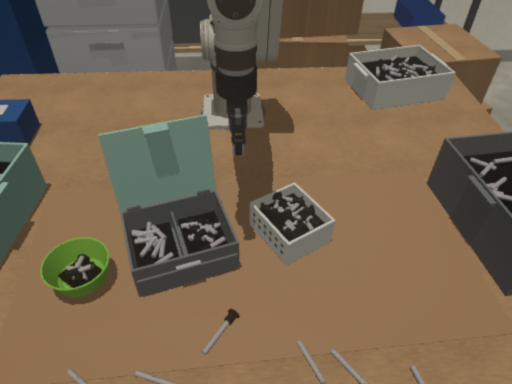

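View pics/side0.png

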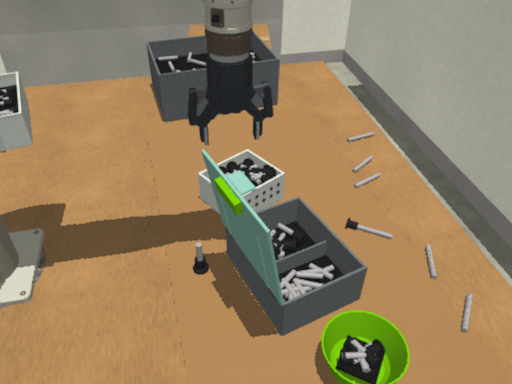

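The scene view shows the lid (108-215, 121-208), case, bowl (77,268) and basket (290,222). The side view shows the pad at (229,195), the pin foot at (201,266) and the lid leaning towards the robot. I'll zoom in for the corners.

Run:
```python
from h import *
a=cv2.imread("pics/scene0.png")[105:305,30:250];b=cv2.imread("pics/side0.png")[140:340,180:380]
cv2.imwrite("pics/crop.png",np.hstack([cv2.resize(a,(440,400),interpolation=cv2.INTER_CUBIC)[:, 100:],cv2.resize(b,(400,400),interpolation=cv2.INTER_CUBIC)]))
for n in("scene","side"):
    im=cv2.imread(f"pics/{n}0.png");h=cv2.cvtColor(im,cv2.COLOR_BGR2HSV)
    for nm,lo,hi in(("mint",(70,40,60),(90,150,255)),("green",(35,160,80),(65,255,255))):
        m=cv2.inRange(h,lo,hi)
        for c in sorted(cv2.findContours(m,0,1)[0],key=cv2.contourArea)[-3:]:
            print(n,nm,cv2.contourArea(c),cv2.boundingRect(c),cv2.approxPolyDP(c,4,True).reshape(-1,2).tolist())
```

```text
scene mint 0.5 (39, 181, 3, 2) [[41, 181]]
scene mint 2872.0 (0, 142, 41, 119) [[27, 143], [0, 142], [0, 161], [10, 162], [0, 178], [0, 260], [39, 189], [34, 188], [37, 180], [32, 181], [36, 175], [40, 179]]
scene mint 7547.0 (100, 115, 115, 95) [[205, 116], [100, 135], [121, 209], [213, 188]]
scene green 10.0 (101, 254, 6, 9) [[104, 254], [102, 262]]
scene green 226.5 (58, 273, 45, 23) [[102, 273], [84, 287], [58, 290], [69, 295], [92, 291]]
scene green 845.5 (42, 240, 49, 48) [[82, 240], [81, 252], [75, 251], [72, 241], [46, 258], [42, 274], [48, 283], [67, 284], [56, 275], [78, 253], [90, 250], [84, 250]]
side mint 3894.5 (202, 150, 82, 156) [[202, 150], [228, 232], [283, 305], [269, 229], [241, 196], [255, 186], [241, 170], [225, 176]]
side green 392.0 (215, 177, 28, 38) [[216, 178], [235, 213], [242, 212], [237, 197], [221, 177]]
side green 3574.0 (321, 310, 89, 74) [[327, 323], [322, 351], [340, 383], [369, 383], [335, 368], [348, 334], [383, 344], [375, 383], [394, 383], [405, 372], [407, 344], [385, 318], [353, 310]]
```

View pics/crop.png

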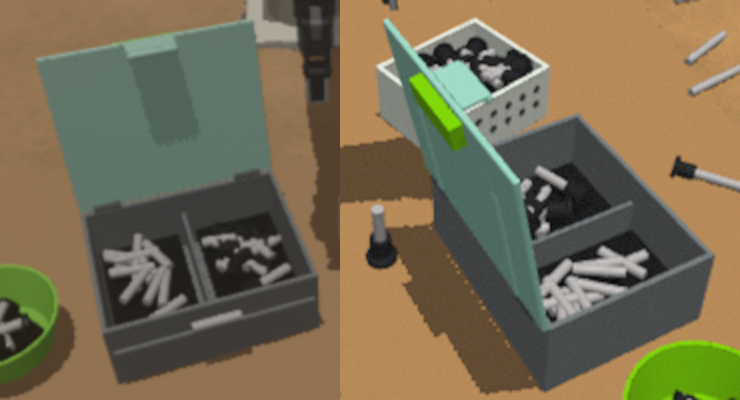

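```bash
cat >> h.py <<'E'
from scipy.spatial.transform import Rotation as R
def ray(c,u,v):
    K=c["camera_matrix"];p=cv2.undistortPoints(np.array([[[u,v]]],float),K,None)[0,0]
    return c["eye"],R.from_quat(c["attitude"]).apply([p[0],-p[1],-1])
def onz(c,u,v,z):
    e,d=ray(c,u,v);return e+d*(z-e[2])/d[2]
def tri(a,ua,b,ub):
    e,d=ray(a,*ua);f,g=ray(b,*ub);t=np.linalg.lstsq(np.c_[d,-g],f-e,rcond=None)[0]
    p,q=e+d*t[0],f+g*t[1];return (p+q)/2,np.linalg.norm(p-q)
S=np.load("scene0.npz");D=np.load("side0.npz")
E
python3 - <<'E'
from h import *
np.set_printoptions(precision=4,suppress=True)
print("scene FL0",onz(S,140,296,0),"FR0",onz(S,239.5,268.5,0),"FL",onz(S,132.5,273,.09),"FR",onz(S,238,242.5,.09))
print("side FL",onz(D,365.5,268.5,.09),"FR",onz(D,298.5,198.5,.09),"FL0",onz(D,358.5,300,0),"BL0",onz(D,282.5,334.5,0),"BL",onz(D,281.5,302.5,.09))
print("lid TL",tri(S,(100,135),D,(283,305))," swapped?")
for n,a,b in(("top-y",(100,134.5),(241,230)),("top+y",(205.5,115.5),(202,150)),("hinge-y",(121,209),(283,304)),):print(n,tri(S,a,D,b))
print("pin",onz(D,200.5,269,0))
print("bowl scene",onz(S,77,258,.06),"basket corners", [onz(S,u,v,.075) for u,v in((250,213),(292,187),(331,216),(290,248))])
for u,v in((216,178),(235,213),(242,212),(221,177)):print(onz(D,u,v,.26))
E
```

```text
scene FL0 [ 0.6973 -0.214   0.    ] FR0 [ 0.6393 -0.0042  0.    ] FL [ 0.7042 -0.2115  0.09  ] FR [ 0.6399 -0.0062  0.09  ]
side FL [ 0.6951 -0.2167  0.09  ] FR [ 0.6357 -0.0105  0.09  ] FL0 [ 0.6976 -0.2161  0.    ] BL0 [ 0.5386 -0.2585  0.    ] BL [ 0.5326 -0.2568  0.09  ]
lid TL (array([ 0.4822, -0.3145,  0.2241]), np.float64(0.08297091824136485))  swapped?
top-y (array([ 0.4738, -0.2679,  0.2629]), np.float64(0.024958871241157584))
top+y (array([ 0.4404, -0.0626,  0.2698]), np.float64(0.0035488535509159034))
hinge-y (array([ 0.5329, -0.2607,  0.0926]), np.float64(0.0026684399360217682))
pin [ 0.4168 -0.0803  0.    ]
bowl scene [ 0.6373 -0.3398  0.06  ] basket corners [array([0.5429, 0.0246, 0.075 ]), array([0.4619, 0.1308, 0.075 ]), array([0.5624, 0.2053, 0.075 ]), array([0.6484, 0.1014, 0.075 ])]
[ 0.4524 -0.1277  0.26  ]
[ 0.4666 -0.2146  0.26  ]
[ 0.4768 -0.2146  0.26  ]
[ 0.4606 -0.1268  0.26  ]
```

Estimate: yaw is about 15.5° and the hinge midpoint about (0.503, -0.156). The lid starts at about 1.75 rad, and the front press point when shut is about (0.667, -0.111). All of these match the given sizes. I'll shut the fingers and go round behind the lid, staying high.

Request:
{"method": "move_arm", "body": {
  "moves": [
    [[-0.05,0,0.04,8,0],[-0.1,0,0.08,15.5,0],[-0.1,-0.06,0.09,15.5,0],[-0.1,-0.12,0.09,15.5,0],[-0.09,-0.18,0.09,15.5,0]]
  ]
}}

```text
clock: 0.72
eef_pos: [0.4095, -0.1813, 0.3219]
tool_rot: [0.605, 0.796, 0.0, 0.001]
ft_force: [1.5, 0.6, -0.1]
grip_width: 0.0004
grasp_force: 0.0
```

Request:
{"method": "move_arm", "body": {
  "moves": [
    [[0,0,-0.04,0,0],[0,0,-0.08,0,0],[0,0,-0.08,0,0],[0,0,-0.08,0,0]]
  ]
}}

```text
clock: 1.23
eef_pos: [0.4106, -0.1801, 0.2426]
tool_rot: [0.605, 0.796, 0.0, 0.001]
ft_force: [0.4, -0.2, 0.8]
grip_width: -0.0002
grasp_force: 0.0
```

Run:
```python
from h import *
for n in("side",):
    c=vision.camera(n);cv2.imwrite(f"pics/{n}1.png",c["color"][:,:,::-1])
for i in range(3):print(monitor.get_obs()["ft_force"])
```

```text
[ 1.01305499 -0.1637232   0.46109612]
[ 1.01305499 -0.1637232   0.46109612]
[ 1.01305499 -0.1637232   0.46109612]
```

View pics/side1.png

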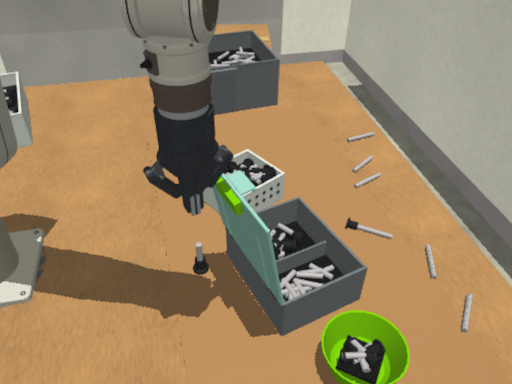

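The finger tip at (193,200) is behind the lid and the pin is clear. The knuckles bulge towards the lid, so I'll quarter-turn the tool to present its narrow side.

```bash
python3 -c "
from h import *
print(monitor.get_obs()['joint_pos'])"
```

```text
[-4.13199389e-01  1.31704884e-01 -9.89323333e-02  1.33711783e+00
 -1.32046174e-07  8.86593216e-01]
```

Request:
{"method": "move_arm", "body": {
  "moves": [
    [[-0.03,-0.01,0.03,10,0],[-0.03,-0.01,0.03,20,0],[-0.03,-0.01,0.03,30,0],[-0.03,-0.01,0.03,40,0],[-0.03,-0.01,0.03,50,0]]
  ]
}}

```text
clock: 1.9
eef_pos: [0.3812, -0.1903, 0.2736]
tool_rot: [0.209, 0.978, -0.001, 0.002]
ft_force: [0.1, 0.5, -0.6]
grip_width: -0.0002
grasp_force: 0.0
```

Request:
{"method": "move_arm", "body": {
  "moves": [
    [[0,0,0,10,0],[0,0,0,20,0],[0,0,0,30,0],[0,0,0,40,0],[0.03,0.01,-0.03,40,0]]
  ]
}}

```text
clock: 2.52
eef_pos: [0.4124, -0.1814, 0.2457]
tool_rot: [-0.134, 0.991, -0.003, 0.004]
ft_force: [0.5, -1.2, -1.1]
grip_width: -0.0004
grasp_force: 0.0
```

Request:
{"method": "move_arm", "body": {
  "moves": [
    [[0.005,0.001,0,0,0],[0.01,0.003,0,0,0],[0.015,0.004,0,0,0],[0.02,0.006,0,0,0],[0.025,0.007,0,0,0]]
  ]
}}

```text
clock: 3.15
eef_pos: [0.4353, -0.1731, 0.2417]
tool_rot: [-0.135, 0.991, -0.0, 0.0]
ft_force: [-0.2, -0.0, 0.5]
grip_width: 0.0003
grasp_force: 0.0
```

Request:
{"method": "move_arm", "body": {
  "moves": [
    [[0.005,0.001,0,0,0],[0.01,0.003,0,0,0],[0.015,0.004,0,0,0],[0.02,0.006,0,0,0],[0.025,0.007,0,0,0]]
  ]
}}

```text
clock: 3.78
eef_pos: [0.4603, -0.1658, 0.2413]
tool_rot: [-0.135, 0.991, 0.0, -0.0]
ft_force: [-0.4, -0.6, 0.0]
grip_width: -0.0002
grasp_force: 0.4
```

Request:
{"method": "move_arm", "body": {
  "moves": [
    [[0.005,0.001,0,0,0],[0.01,0.003,0,0,0],[0.015,0.004,0,0,0],[0.02,0.006,0,0,0],[0.025,0.007,0,0,0]]
  ]
}}

```text
clock: 4.4
eef_pos: [0.4853, -0.1588, 0.2413]
tool_rot: [-0.135, 0.991, 0.0, -0.0]
ft_force: [-1.0, 0.1, -0.1]
grip_width: -0.0001
grasp_force: 0.3
```

Request:
{"method": "move_arm", "body": {
  "moves": [
    [[0.005,0.001,0,0,0],[0.01,0.003,0,0,0],[0.015,0.004,0,0,0],[0.02,0.006,0,0,0],[0.025,0.007,0,0,0]]
  ]
}}

```text
clock: 5.03
eef_pos: [0.5103, -0.1518, 0.2413]
tool_rot: [-0.135, 0.991, 0.0, -0.0]
ft_force: [-0.2, -0.2, -0.6]
grip_width: 0.0001
grasp_force: 0.2
```

Request:
{"method": "move_arm", "body": {
  "moves": [
    [[0.004,0.001,0,0,0],[0.008,0.002,0,0,0],[0.012,0.003,0,0,0],[0.016,0.004,0,0,0],[0.016,0.004,0,0,0]]
  ]
}}

```text
clock: 5.65
eef_pos: [0.5263, -0.1479, 0.2413]
tool_rot: [-0.135, 0.991, -0.0, 0.0]
ft_force: [-0.8, -0.1, 0.4]
grip_width: 0.0
grasp_force: 0.0
```

Run:
```python
from h import *
c=vision.camera("side");cv2.imwrite(f"pics/side2.png",c["color"][:,:,::-1])
```

```text
(no output)
```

View pics/side2.png

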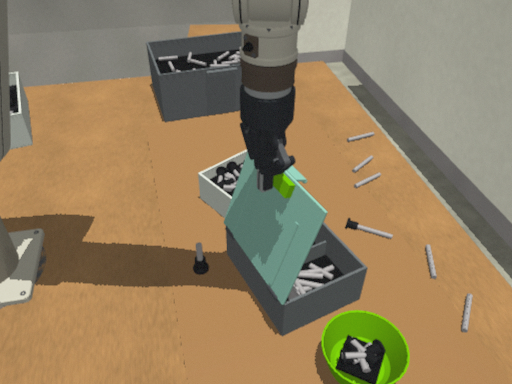

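The lid is past upright at about 1.3 rad, with the finger just behind it near the pad at (283,185). I'll edge on slowly and watch for it to fall.

Request:
{"method": "move_arm", "body": {
  "moves": [
    [[0.003,0.001,0,0,0],[0.006,0.002,0,0,0],[0.009,0.002,0,0,0],[0.009,0.002,0,0,0],[0.009,0.002,0,0,0]]
  ]
}}

```text
clock: 6.32
eef_pos: [0.535, -0.146, 0.2413]
tool_rot: [-0.135, 0.991, 0.0, -0.0]
ft_force: [-0.6, -1.3, -0.6]
grip_width: 0.0001
grasp_force: 0.0
```

```bash
cat >> h.py <<'E'
def lid(n="side"):
    im=vision.camera(n)["color"];h=cv2.cvtColor(im,cv2.COLOR_RGB2HSV)
    o=[]
    for lo,hi in(((70,40,60),(90,150,255)),((35,160,80),(65,255,255))):
        m=cv2.inRange(h,lo,hi);m[305:]=0;m[:,:180]=0
        o.append(cv2.boundingRect(m))
    print(monitor.get_obs()["clock"],o);return im
E
python3 -c "
from h import *
lid()"
```

```text
6.375 [(225, 157, 113, 148), (278, 170, 28, 27)]
```

Request:
{"method": "move_arm", "body": {
  "moves": [
    [[0.002,0.001,0,0,0],[0.004,0.001,0,0,0],[0.006,0.002,0,0,0],[0.006,0.002,0,0,0],[0.006,0.002,0,0,0]]
  ]
}}

```text
clock: 7.0
eef_pos: [0.541, -0.144, 0.2413]
tool_rot: [-0.135, 0.991, 0.0, -0.0]
ft_force: [0.0, 0.3, -0.0]
grip_width: -0.0
grasp_force: 0.0
```

```bash
python3 -c "
from h import *
lid();lid()"
```

```text
7.05 [(226, 163, 147, 141), (308, 181, 33, 32)]
7.1 [(226, 167, 148, 137), (311, 185, 32, 31)]
```

Falling by itself. I'll withdraw the hand upwards and back.

Request:
{"method": "move_arm", "body": {
  "moves": [
    [[-0.03,-0.008,0.02,0,0],[-0.03,-0.008,0.06,0,0],[-0.03,-0.008,0.06,0,0],[-0.03,-0.008,0.06,0,0],[-0.03,-0.008,0.06,0,0]]
  ]
}}

```text
clock: 7.72
eef_pos: [0.5106, -0.1518, 0.3001]
tool_rot: [-0.135, 0.991, 0.0, -0.001]
ft_force: [-0.1, -0.8, -0.2]
grip_width: 0.0001
grasp_force: 0.0
```

Request:
{"method": "move_arm", "body": {
  "moves": [
    [[0,0,0,0,0],[0,0,0,0,0],[0,0,0,0,0],[0,0,0,0,0],[0,0,0,0,0]]
  ]
}}

```text
clock: 8.35
eef_pos: [0.511, -0.152, 0.3013]
tool_rot: [-0.135, 0.991, -0.0, 0.0]
ft_force: [0.5, 0.7, -0.3]
grip_width: 0.0
grasp_force: 0.0
```

Request:
{"method": "move_arm", "body": {
  "moves": [
    [[0,0,0,0,0],[0,0,0,0,0],[0,0,0,0,0],[0,0,0,0,0],[0,0,0,0,0]]
  ]
}}

```text
clock: 8.98
eef_pos: [0.511, -0.152, 0.3013]
tool_rot: [-0.135, 0.991, 0.0, 0.0]
ft_force: [-0.2, 0.4, -0.6]
grip_width: -0.0001
grasp_force: 0.0
```

Run:
```python
from h import *
im=lid();lid()
cv2.imwrite("pics/side3.png",im[:,:,::-1])
c=vision.camera("scene");cv2.imwrite("pics/scene3.png",c["color"][:,:,::-1])
h=cv2.cvtColor(im,cv2.COLOR_RGB2HSV);hs=cv2.cvtColor(c["color"],cv2.COLOR_RGB2HSV)
for n,q in(("side",h),("scene",hs)):
    m=cv2.inRange(q,(35,160,80),(65,255,255))
    for k in cv2.findContours(m,0,1)[0]:
        if cv2.contourArea(k)>60:
            r=cv2.minAreaRect(k);print(n,r);
            print([onz(D if n=="side" else S,*p,.12).round(4).tolist() for p in (r[0],)])
```

```text
9.025 [(226, 190, 149, 114), (316, 207, 32, 30)]
9.075 [(226, 190, 149, 114), (316, 207, 32, 30)]
side ((365.0, 346.5), (73.0, 88.0), 90.0)
[[0.6209, -0.3751, 0.12]]
side ((331.2500305175781, 220.75003051757812), (35.35533905029297, 13.435027122497559), 45.0)
[[0.6641, -0.1184, 0.12]]
scene ((67.2052993774414, 267.8643493652344), (56.873634338378906, 50.84451675415039), 88.15238952636719)
[[0.7077, -0.3246, 0.12]]
```

View pics/side3.png

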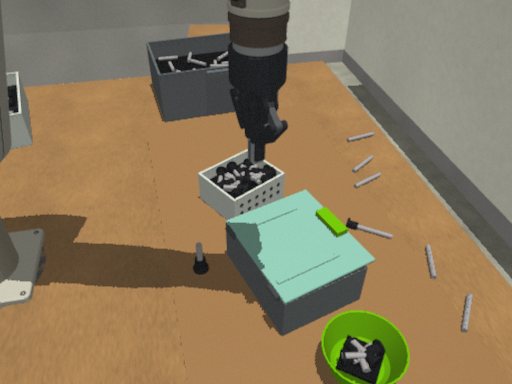

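The lid rests on its catch, with the pad at (331,221), about (0.665, -0.114) in the world. I'll move above it, then feel downwards.

Request:
{"method": "move_arm", "body": {
  "moves": [
    [[0.055,0.014,-0.02,0,0],[0.11,0.028,-0.05,0,0],[0.155,0.039,-0.1,0,0],[0.155,0.039,-0.15,0,0],[0.155,0.039,-0.16,0,0]]
  ]
}}

```text
clock: 9.75
eef_pos: [0.6629, -0.112, 0.1353]
tool_rot: [-0.135, 0.991, 0.002, -0.005]
ft_force: [-0.4, 0.4, -0.5]
grip_width: -0.0001
grasp_force: 0.0
```

Request:
{"method": "move_arm", "body": {
  "moves": [
    [[0,0,-0.005,0,0],[0,0,-0.01,0,0],[0,0,-0.014,0,0],[0,0,-0.017,0,0],[0,0,-0.017,0,0]]
  ]
}}

```text
clock: 10.38
eef_pos: [0.666, -0.1131, 0.1246]
tool_rot: [-0.135, 0.991, -0.0, 0.0]
ft_force: [-0.8, -0.7, -0.9]
grip_width: -0.0002
grasp_force: 0.0
```

Run:
```python
from h import *
im=lid();c=vision.camera("scene")["color"]
a=cv2.resize(im[120:300,220:400],(400,400));b=cv2.resize(c[130:310,90:270],(400,400))
cv2.imwrite("pics/c4.png",np.hstack([a,b])[:,:,::-1])
print(monitor.get_obs()["eef_pos"],monitor.get_obs()["ft_force"])
```

```text
10.425 [(226, 190, 149, 114), (316, 208, 32, 29)]
[ 0.66607357 -0.11301588  0.12457894] [-0.10945344 -0.41268222 -0.54758696]
```

View pics/c4.png

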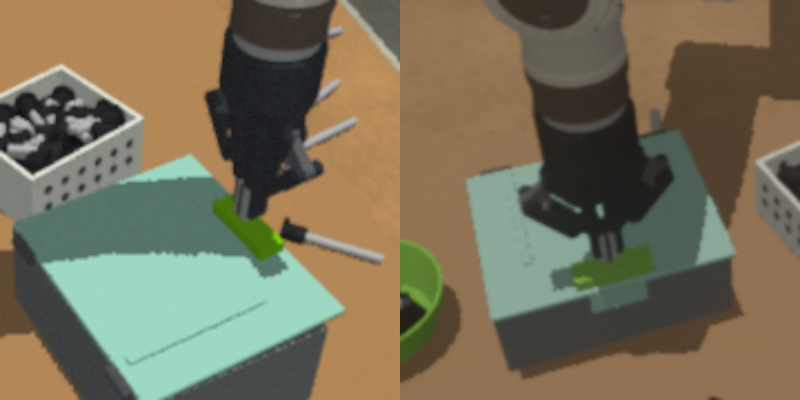

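The tip is centred over the pad in both views. Feeling downwards in small steps.

Request:
{"method": "move_arm", "body": {
  "moves": [
    [[0,0,-0.001,0,0],[0,0,-0.002,0,0],[0,0,-0.003,0,0],[0,0,-0.003,0,0]]
  ]
}}

```text
clock: 10.98
eef_pos: [0.6659, -0.113, 0.1211]
tool_rot: [-0.135, 0.991, 0.0, -0.0]
ft_force: [-0.3, 0.9, 0.7]
grip_width: -0.0001
grasp_force: 0.0
```

Request:
{"method": "move_arm", "body": {
  "moves": [
    [[0,0,-0.001,0,0],[0,0,-0.002,0,0],[0,0,-0.003,0,0],[0,0,-0.003,0,0]]
  ]
}}

```text
clock: 11.48
eef_pos: [0.6659, -0.113, 0.1182]
tool_rot: [-0.135, 0.991, 0.0, -0.0]
ft_force: [-0.2, -0.3, 1.1]
grip_width: -0.0001
grasp_force: 0.0
```

Request:
{"method": "move_arm", "body": {
  "moves": [
    [[0,0,-0.001,0,0],[0,0,-0.002,0,0],[0,0,-0.002,0,0]]
  ]
}}

```text
clock: 11.85
eef_pos: [0.6659, -0.113, 0.1162]
tool_rot: [-0.135, 0.991, 0.0, -0.0]
ft_force: [0.8, -0.3, 0.5]
grip_width: -0.0003
grasp_force: 0.0
```

Request:
{"method": "move_arm", "body": {
  "moves": [
    [[0,0,-0.001,0,0],[0,0,-0.001,0,0]]
  ]
}}

```text
clock: 12.1
eef_pos: [0.6661, -0.113, 0.1156]
tool_rot: [-0.135, 0.991, -0.0, 0.0]
ft_force: [0.0, 0.1, 0.9]
grip_width: -0.0002
grasp_force: 0.7
```

Request:
{"method": "move_arm", "body": {
  "moves": [
    [[0,0,-0.001,0,0],[0,0,-0.001,0,0]]
  ]
}}

```text
clock: 12.35
eef_pos: [0.6662, -0.113, 0.1154]
tool_rot: [-0.135, 0.991, -0.0, 0.001]
ft_force: [-1.5, 0.3, 5.5]
grip_width: -0.0
grasp_force: 2.6
```

Request:
{"method": "move_arm", "body": {
  "moves": [
    [[0,0,-0.001,0,0],[0,0,-0.001,0,0]]
  ]
}}

```text
clock: 12.6
eef_pos: [0.6663, -0.113, 0.1149]
tool_rot: [-0.135, 0.991, -0.0, 0.001]
ft_force: [-1.8, -0.4, 7.2]
grip_width: -0.0001
grasp_force: 3.6
```

Request:
{"method": "move_arm", "body": {
  "moves": [
    [[0,0,-0.0005,0,0],[0,0,-0.0005,0,0]]
  ]
}}

```text
clock: 12.85
eef_pos: [0.6664, -0.113, 0.1144]
tool_rot: [-0.135, 0.991, -0.0, 0.001]
ft_force: [-2.0, 1.0, 7.2]
grip_width: 0.0002
grasp_force: 3.5
```

Request:
{"method": "move_arm", "body": {
  "moves": [
    [[0,0,-0.0005,0,0],[0,0,-0.0005,0,0]]
  ]
}}

```text
clock: 13.1
eef_pos: [0.6664, -0.113, 0.1136]
tool_rot: [-0.135, 0.991, -0.0, 0.001]
ft_force: [-1.1, -0.1, 5.2]
grip_width: -0.0001
grasp_force: 2.9
```

Request:
{"method": "move_arm", "body": {
  "moves": [
    [[0,0,-0.0005,0,0],[0,0,-0.0005,0,0]]
  ]
}}

```text
clock: 13.35
eef_pos: [0.6665, -0.1129, 0.1128]
tool_rot: [-0.135, 0.991, -0.0, 0.001]
ft_force: [-0.6, 0.2, 4.2]
grip_width: 0.0004
grasp_force: 2.3
```

Request:
{"method": "move_arm", "body": {
  "moves": [
    [[0,0,-0.0005,0,0],[0,0,-0.0005,0,0]]
  ]
}}

```text
clock: 13.6
eef_pos: [0.6666, -0.1129, 0.1115]
tool_rot: [-0.135, 0.991, -0.0, 0.001]
ft_force: [1.2, 1.0, 2.4]
grip_width: 0.0003
grasp_force: 1.6
```

Request:
{"method": "move_arm", "body": {
  "moves": [
    [[0,0,-0.001,0,0],[0,0,-0.001,0,0]]
  ]
}}

```text
clock: 13.85
eef_pos: [0.6657, -0.1131, 0.1096]
tool_rot: [-0.135, 0.991, -0.0, -0.001]
ft_force: [0.5, -0.1, 1.4]
grip_width: -0.0002
grasp_force: 0.6
```

Request:
{"method": "move_arm", "body": {
  "moves": [
    [[0,0,-0.001,0,0],[0,0,-0.001,0,0]]
  ]
}}

```text
clock: 14.1
eef_pos: [0.665, -0.1131, 0.1082]
tool_rot: [-0.135, 0.991, 0.0, -0.001]
ft_force: [-0.1, -0.6, 0.3]
grip_width: 0.0002
grasp_force: 0.0
```

Request:
{"method": "move_arm", "body": {
  "moves": [
    [[0,0,-0.001,0,0],[0,0,-0.001,0,0]]
  ]
}}

```text
clock: 14.35
eef_pos: [0.6657, -0.1131, 0.108]
tool_rot: [-0.135, 0.991, 0.0, -0.0]
ft_force: [-0.3, -0.1, -0.1]
grip_width: 0.0005
grasp_force: 0.0
```

Request:
{"method": "move_arm", "body": {
  "moves": [
    [[0,0,-0.0005,0,0],[0,0,-0.0005,0,0]]
  ]
}}

```text
clock: 14.6
eef_pos: [0.666, -0.113, 0.1078]
tool_rot: [-0.135, 0.991, -0.0, -0.0]
ft_force: [0.2, -0.1, -0.4]
grip_width: 0.0001
grasp_force: 0.0
```

The catch has snapped. Next I'll press on to about 10 N.

Request:
{"method": "move_arm", "body": {
  "moves": [
    [[0,0,-0.001,0,0],[0,0,-0.001,0,0]]
  ]
}}

```text
clock: 14.85
eef_pos: [0.6661, -0.113, 0.1076]
tool_rot: [-0.135, 0.991, -0.0, 0.0]
ft_force: [-2.7, 0.1, 4.2]
grip_width: 0.0
grasp_force: 2.2
```

Request:
{"method": "move_arm", "body": {
  "moves": [
    [[0,0,-0.0005,0,0],[0,0,-0.0005,0,0]]
  ]
}}

```text
clock: 15.1
eef_pos: [0.6661, -0.113, 0.1076]
tool_rot: [-0.135, 0.991, -0.0, 0.0]
ft_force: [-3.3, 1.3, 7.1]
grip_width: -0.0
grasp_force: 3.3
```

Request:
{"method": "move_arm", "body": {
  "moves": [
    [[0,0,-0.0005,0,0],[0,0,-0.0005,0,0]]
  ]
}}

```text
clock: 15.35
eef_pos: [0.6661, -0.1131, 0.1076]
tool_rot: [-0.135, 0.991, -0.0, 0.001]
ft_force: [-3.4, -0.0, 8.3]
grip_width: 0.0002
grasp_force: 4.2
```

Request:
{"method": "move_arm", "body": {
  "moves": [
    [[0,0,-0.0005,0,0],[0,0,-0.0005,0,0]]
  ]
}}

```text
clock: 15.6
eef_pos: [0.6661, -0.1131, 0.1075]
tool_rot: [-0.135, 0.991, -0.0, 0.001]
ft_force: [-4.1, -0.1, 10.4]
grip_width: 0.0003
grasp_force: 5.0
```

Now at about 11 N. I'll hold, then let go.

Request:
{"method": "move_arm", "body": {
  "moves": [
    [[0,0,0,0,0],[0,0,0,0,0],[0,0,0,0,0],[0,0,0,0,0],[0,0,0,0,0]]
  ]
}}

```text
clock: 16.23
eef_pos: [0.6661, -0.113, 0.1075]
tool_rot: [-0.135, 0.991, -0.0, 0.001]
ft_force: [-4.4, 0.2, 10.4]
grip_width: -0.0001
grasp_force: 5.0
```

Request:
{"method": "move_arm", "body": {
  "moves": [
    [[0,0,0.002,0,0],[0,0,0.004,0,0],[0,0,0.015,0,0],[0,0,0.05,0,0],[0,0,0.1,0,0]]
  ]
}}

```text
clock: 16.85
eef_pos: [0.665, -0.1128, 0.2047]
tool_rot: [-0.135, 0.991, 0.001, -0.002]
ft_force: [0.8, -1.2, 0.8]
grip_width: -0.0002
grasp_force: 0.0
```

Request:
{"method": "move_arm", "body": {
  "moves": [
    [[-0.06,0,0.05,0,0],[-0.12,0,0.05,0,0],[-0.18,0,0.05,0,0],[-0.18,0,0.05,0,0]]
  ]
}}

```text
clock: 17.35
eef_pos: [0.481, -0.1125, 0.2555]
tool_rot: [-0.134, 0.991, 0.001, -0.002]
ft_force: [0.6, -0.5, 0.8]
grip_width: 0.0004
grasp_force: 0.0
```

Run:
```python
from h import *
im=lid();cv2.imwrite("pics/side5.png",im[:,:,::-1])
```

```text
17.4 [(226, 193, 148, 111), (316, 210, 32, 29)]
```

View pics/side5.png

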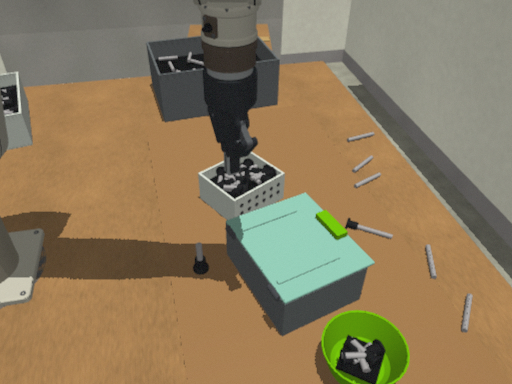

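The lid is flush: the pad at (331,224) sits about 3 px lower than it did on the catch. The pin, bowl and basket haven't moved and the hand is clear.

```bash
python3 -c "
from h import *
print(job.job_done())"
```

```text
the job is handed in; nothing more can be done
None
```

The lid fell onto its catch by itself, was pressed home and held at about 11 N, then released; basket, bowl and pin look unmoved in the last picture, and I handed the job in at about 17 s (no verdict returned).

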